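# Press the last push-on cap onto a tube rack's bare rod

### The arm

A 6-joint arm with a two-finger parallel gripper is mounted at the origin on the work surface. World frame = base frame: x ahead of the robot, y to its left, z up, the work surface at z = 0. Lengths are in mm, angles in rad, forces in N, time in s.
With the tool pointing down it reaches from about 325 to 875 mm from the base axis. Payload 4.4 kg.
Tool frame: the origin (TCP) lies at the centre of the arm's flange, where the gripper is bolted on; the fingertips stand 173 mm ahead of it and the grasp point (between the pads) lies 155 mm ahead of it; x points along the fingers, y is the direction in which the jaws open and shut, and the axes are right-handed (so a half turn about x gives the same grasp; the last joint's range is limited). The gripper opens to 85 mm and grips with 20 to 120 N. Pads are 22 mm wide; open, the fingers measure 114 mm over their backs; the gripper's body (76 mm by 85 mm) begins 54 mm behind the grasp point. The pads swing forward as they close: fully open they stand 13 mm farther back than shut.
Start: joints at [1.016, 0.207, 1.542, -0, 1.393, -0.15], TCP at [225.937, 528.755, 404.682] pointing down, gripper open.
Joint ranges: [-2.73, 2.73], [-0.86, 2.22], [0.23, 2.46], [-1.11, 4.25], [0.08, 2.63], [-2.82, 2.82]. Speed limits (rad/s): [2.79, 2.79, 3.14, 3.14, 3.14, 3.14].

### API

Orientations are given as [roll, pitch, yaw] about the fixed x, y, z axes, in that order (R = Rz(yaw) Ry(pitch) Rx(roll)).
In Python, from plant import telemetry, capture, camera_model, ticket gives the robot as it stands.
- The arm moves only by the tool servo_tool, never from a script. Its argument "motion" is text: rows parted by semicolons, each of 6 numbers parted by spaces: the shift along the tool's x, y, z in m, then the turn, a rotation vector about the tool's x, y, z in rad. In form: dx dy dz rx ry rz; .... A call has 1 to 8 rows; each row is the pose to reach, as a shift and turn from the pose commanded when the call began, along the tool's axes at that moment; what a row does not reach only later rows make up. A row lasts 1/12 s, in which the tool goes at most 41.7 mm and 7.16 degrees, less where a joint would pass 70% of its speed; a pose out of reach is approached as far as the arm can. A call with a gripper value outside its range is refused whole. "jaw" is the finger opening in m, from 0 to 0.0854, set as the call begins (left out, the last holds). The fingers move at their own pace and stop on an object; the grip force is fixed at half the most. Time passes only in rows, so rows that repeat a pose let the fingers close. It gives the time, the measured TCP pose, the force and the opening at its end, in the units of the state.
- telemetry.sense(): the state, without advancing time (a new reading comes with each control period).
- capture(name): name is "scene" or "top" or "wrist"; returns the picture (480x640x3 uint8, red, green, blue); there is no depth.
- camera_model(name): a dict with "intrinsics" (3x3 intrinsics, pixels), "camera_from_world" (4x4, takes a point from world to camera coordinates). Camera axes: x right, y down, z forward; pixel columns grow to the right and rows downward; lengths in mm; the calibration is good to about 2 mm. A picture is of the moment at which its call begins: read the wrist's pose just before it. camera_model takes no time and is no camera call; for the wrist camera it gives the pose at the moment of the call.
- ticket.close_job(): hands the job in, once; it reports no verdict.
The state is a dict: "time": time; "qpos": joint angles; "qd": joint speeds; "joint_efforts": joint torques, N m; "tcp_pos": TCP position; "orientation": TCP orientation; "wrist_force": force on the tool from outside, world axes, zero at the start; "wrist_torque": the same for the moment, N m; "finger_gap": finger opening in mm.
Only numpy, scipy, OpenCV 4.12 (cv2) and the standard library are available. Lean on these libraries where they do the work, as an engineer would, in place of code of your own. Each camera call takes 0.05 s, during which the arm holds its last target.

### The job

This blue tube rack is being put back together and three of its four rods already carry their black push-on caps. Take the loose cap, start it squarely over the end of the bare rod and press it straight down until its teeth bite and it keeps the brass-coloured spring washer under it squeezed down like the others, feeling for the stop rather than crushing the washer. Let go of the cap and leave the other things on the bench where they are.

Things in the scene. Friction and masses are not known exactly. Their poses are not given: they have to be found in the camera images.
- cap: The loose push-on cap (a closed push nut): black fluted nylon crown 23 mm across on a round brim 31 mm across and 3 mm thick; 25 mm high in all, about 30 g. Starts standing on its brim on the bench. Origin: centre of the brim's underside; z points up through the crown. From below it has a 10 mm bore, 22 mm deep, closed by the crown.
- cap_top (a point): Middle of the cap's flat top, a steel disc, 25 mm above the brim's underside. Pushed here the cap goes down the rod against 5 to 13 N from its teeth, differing from start to start, rising to 12 to 17 N as the spring washer is squeezed flat, then comes up solid. Pressed off centre before the teeth have gripped it may tip.
- cap_teeth (a point): On the cap's axis, 6.5 mm above the brim's underside, level with four sprung steel teeth that narrow the bore to 5 mm. They lean inward and up: the cap goes down a rod but does not come back off, save for about 1 mm of spring-back when let go. Set loosely on the round rod end it rests on the teeth, brim underside about 6 mm below the rod tip, not yet held.
- rack: Blue three-plate tube rack, fixed to the bench: plates 90 x 206 x 5 mm, two rows of six tube holes, top face 77 mm above the bench. Origin: centre of its underside at bench height; y runs along the 206 mm. Four upright rods stand 33 mm in x and 90 mm in y either side of the centre; which one is bare varies. The three fitted caps are 106 mm high at the crown.
- post_bare: The rod without a cap: plain round steel rod of 8 mm diameter with a hemispherical end, fixed upright in one corner of the rack, with spacer sleeves between the plates; shims and the spring washer lie round it on the top plate. Origin: on the rod's axis at bench height.
- rod_tip (a point): The very top of the bare rod, on its axis, 98.5 mm above the bench (21.5 mm above the rack's top plate).
- washer_squeeze (a joint): How far the spring washer round the bare rod is squeezed, m: 0 free, 0.003 flat. A brass-coloured ring, 23 mm across, 11 mm hole, lying on shims whose pack differs from rack to rack: its top face is 82 to 87 mm above the bench when free. 2 N per mm until flat, then stiff; some 30 N on the cap crushes it (beyond 0.0042). Springs back unless a biting cap holds it.
- tube_tray: White foam tray 75 x 105 x 30 mm with five standing purple-capped tubes, 84 mm high in all, loose on the bench. Origin: centre of its underside.
- bottle: White reagent bottle with a blue cap, 48 mm across, 85 mm high, loose on the bench. Origin: centre of its underside.
- carton: White carton with a blue band, 65 x 85 x 55 mm, loose on the bench. Origin: centre of its underside.
Mind the look-alikes: they are no part of the job. What is meant by the cap is not orange or white, and is the larger of those in its own colour.

How it is judged (in metres and radians):
At the end, for the whole second after the job is handed in: The cap is let go and at rest on the bare rod: upright within 5 degrees, centred on the rod within 2.5 mm, its brim at least 11 mm below the rod tip, and by itself keeping the spring washer squeezed by more than 1.8 mm of its 3 mm (value of joint washer_squeeze above 0.0018 m and horizontal distance between cap and rod_tip below 0.0025 m and z of cap in the frame of rod_tip below -0.011 m and angle between cap's own z axis and vertical below 0.09 rad and contact force between cap and the fingers below 0.1 N and linear speed of cap below 0.01 m/s); the robot touches nothing.
It fails at once if the spring washer is crushed: driven more than 1.2 mm past flat (value of joint washer_squeeze above 0.0042 m).
It fails at once if the tube tray is shifted by more than 20 mm or tipped (distance of tube_tray from where it was at the start of the episode above 0.02 m or angle between tube_tray's own z axis and vertical above 0.25 rad).
It fails at once if the bottle is shifted by more than 20 mm or tipped (distance of bottle from where it was at the start of the episode above 0.02 m or angle between bottle's own z axis and vertical above 0.25 rad).
It fails at once if the carton is shifted by more than 20 mm or tipped (distance of carton from where it was at the start of the episode above 0.02 m or angle between carton's own z axis and vertical above 0.25 rad).
It also fails if it takes over 48 s, if anything falls off the work surface, if the arm or the gripper's body presses on something with over 40 N, if the wrist force passes 120 N, or if a joint passes its speed limit or range.

## Working session

There is one attempt and no reset: what is moved stays moved. The work goes in short steps, Python scripts to look and compute and a tool call to move; the robot and the scene stay as the last step left them, time stands still between calls to the robot, and variables do not carry over. Pictures are saved under pics/ and viewed, and the job is handed in when it is done.

Besides the shell and the picture viewer there is one more tool, called after "Call:" in YAML: its name, and indented under it one key for each argument. servo_tool: Moves the arm, as the interface text tells. Its arguments: {"type":"object","properties":{"motion":{"type":"string"},"jaw":{"type":"number"}},"required":["motion"]}

```bash
ls; mkdir -p pics; python3 - <<'E'
from plant import telemetry,capture,camera_model
import cv2
s=telemetry.sense();print(s)
for n in("scene","top"):
    cv2.imwrite(f"pics/{n}0.png",capture(n)[:,:,::-1]);print(n,camera_model(n))
E
```

```text
pics
{'time': 0.0, 'qpos': array([ 1.01650555e+00,  2.07425887e-01,  1.54297207e+00,  1.56556512e-05,
        1.39347573e+00, -1.50499824e-01]), 'qd': array([-6.03549338e-04,  9.55990175e-04, -9.96010064e-05, -1.36567491e-03,
       -4.65770648e-04, -4.99978646e-04]), 'joint_efforts': array([-5.64090078e-04, -3.83019161e+01, -2.91601986e+01, -2.18317909e-04,
        1.04532408e-02,  2.52518203e-05]), 'tcp_pos': array([225.73548576, 528.43977035, 403.51336032]), 'orientation': array([-1.72804904,  1.56851523, -2.13184277]), 'wrist_force': array([-0.3122565 , -0.3461656 ,  0.89023956]), 'wrist_torque': array([ 0.01703969,  0.04373703, -0.0158832 ]), 'finger_gap': 85.42775677873884}
scene {'intrinsics': array([[442.60918043,   0.        , 316.02235994],
       [  0.        , 442.60918043, 243.97148391],
       [  0.        ,   0.        ,   1.        ]]), 'camera_from_world': array([[-2.85513565e-01,  9.58273237e-01, -1.39429964e-02,
         1.28843411e+02],
       [ 8.01193479e-01,  2.30678355e-01, -5.52156233e-01,
        -3.99446961e+02],
       [-5.25900193e-01, -1.68819133e-01, -8.33624068e-01,
         1.12006518e+03],
       [ 0.00000000e+00,  0.00000000e+00,  0.00000000e+00,
         1.00000000e+00]])}
top {'intrinsics': array([[611.27494729,   0.        , 312.75687272],
       [  0.        , 611.27494729, 242.14864881],
       [  0.        ,   0.        ,   1.        ]]), 'camera_from_world': array([[ 2.32826238e-02, -9.99728751e-01, -5.85651313e-04,
         3.49333571e+00],
       [-9.92534049e-01, -2.30449037e-02, -1.19771008e-01,
         5.46029656e+02],
       [ 1.19725024e-01,  3.36986219e-03, -9.92801371e-01,
         1.25047142e+03],
       [ 0.00000000e+00,  0.00000000e+00,  0.00000000e+00,
         1.00000000e+00]])}
```

View pics/scene0.png

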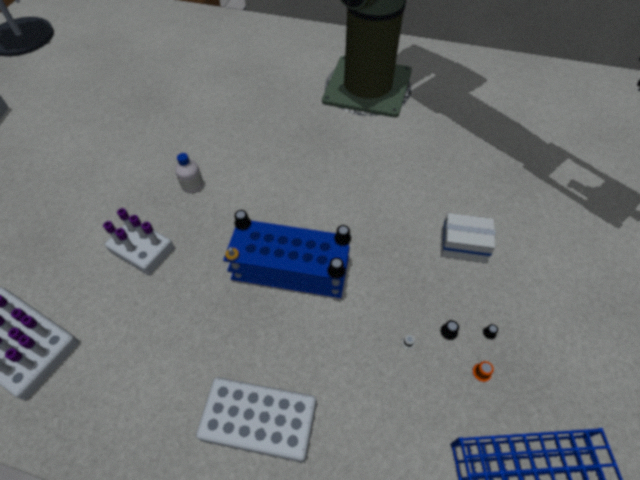

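View pics/top0.png

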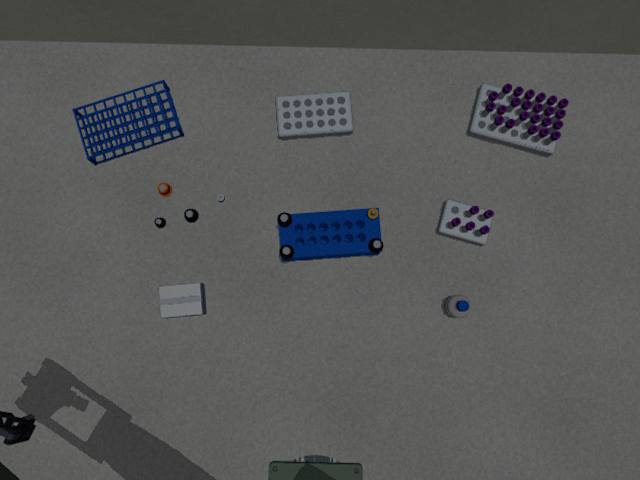

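Candidates for the loose cap are black (191,215), black (160,222), orange (165,188) and white (221,198) in the top view. The larger black one at (191,215) fits the description. The bare rod, with its brass washer, is at top (373,213). I'll confirm in an enlarged crop and measure.

```bash
cat > h.py <<'E'
import numpy as np,cv2
from plant import telemetry,capture,camera_model
def ray(cm,p):
    K=cm['intrinsics'];T=cm['camera_from_world'];R=T[:3,:3]
    d=R.T@np.linalg.solve(K,[p[0],p[1],1]);return -R.T@T[:3,3],d/np.linalg.norm(d)
def plane(cm,p,z):
    o,d=ray(cm,p);return o+d*(z-o[2])/d[2]
def proj(cm,P):
    T=cm['camera_from_world'];q=cm['intrinsics']@(T[:3,:3]@np.asarray(P,float)+T[:3,3]);return q[:2]/q[2]
def tri(rays):
    A=np.zeros((3,3));b=np.zeros(3)
    for o,d in rays:
        M=np.eye(3)-np.outer(d,d);A+=M;b+=M@o
    x=np.linalg.solve(A,b);return x,[np.linalg.norm(np.cross(x-o,d)) for o,d in rays]
E
python3 - <<'E'
from h import *
t=cv2.imread('pics/top0.png');s=cv2.imread('pics/scene0.png')
a=cv2.resize(t[170:250,140:240],None,fx=4,fy=4,interpolation=2);b=cv2.resize(s[300:390,400:510],None,fx=4,fy=4,interpolation=2)
c=cv2.resize(t[190:270,265:395],None,fx=3,fy=3,interpolation=2);d=cv2.resize(s[200:300,215:360],None,fx=3,fy=3,interpolation=2)
W=np.zeros((600,800,3),'u1')
for im,(y,x) in zip((a,b,c,d),((0,0),(0,400),(300,0),(300,400))):
    im=im[:300,:400] if 0 else cv2.resize(im,None,fx=.75,fy=.75) if im.shape[0]>320 or im.shape[1]>400 else im
    h,w=min(im.shape[0],300),min(im.shape[1],400);W[y:y+h,x:x+w]=im[:h,:w]
cv2.imwrite('pics/crop0.png',W)
for n,im in(("top",t),("scene",s)):
    cm=camera_model(n)
    m=(im.max(2)<45).astype('u1')
    nn,l,st,ce=cv2.connectedComponentsWithStats(m)
    for i in range(1,nn):
        if 20<st[i,4]<600: print(n,'black',ce[i].round(1),st[i],plane(cm,ce[i],10).round(0))
    hsv=cv2.cvtColor(im,cv2.COLOR_BGR2HSV)
    m=cv2.inRange(hsv,(10,120,90),(30,255,255));nn,l,st,ce=cv2.connectedComponentsWithStats(m)
    for i in range(1,nn):
        if st[i,4]>8: print(n,'brass',ce[i].round(1),st[i],plane(cm,ce[i],85).round(0))
E
```

```text
top black [504.7  90.5] [502  87   8   7  26] [ 895. -398.   10.]
top black [515.7  93.4] [513  89   8   8  28] [ 889. -423.   10.]
top black [526.7  96.5] [524  92   8   8  29] [ 882. -447.   10.]
top black [537.9  99.5] [536  96   6   7  23] [ 876. -471.   10.]
top black [512.8 103.7] [511  99   7   8  24] [ 865. -416.   10.]
top black [549.1 102.6] [547  99   7   7  25] [ 869. -496.   10.]
top black [560.  105.1] [557 101   8   8  30] [ 864. -520.   10.]
top black [523.6 106.2] [522 102   6   8  26] [ 860. -440.   10.]
top black [487.7 108.5] [486 104   6   8  25] [ 853. -361.   10.]
top black [534.9 109.6] [533 105   7   8  25] [ 853. -464.   10.]
top black [499.  111.6] [497 108   7   7  22] [ 846. -385.   10.]
top black [546.1 112.5] [544 108   7   8  30] [ 847. -489.   10.]
top black [557.3 115.3] [555 110   8   9  29] [ 841. -513.   10.]
top black [521.2 117.5] [519 114   7   7  25] [ 834. -434.   10.]
top black [532.3 120.3] [530 116   7   8  25] [ 828. -458.   10.]
top black [496.2 122.5] [494 118   7   8  22] [ 822. -379.   10.]
top black [543.4 123.1] [541 118   7   9  27
[... 1218 characters left out ...]
31  16  14 153] [475.  60.  10.]
scene black [336.2 271.5] [328 263  18  16 181] [549.  68.  10.]
scene black [  2.5 301.8] [  0 298   6   8  30] [ 774. -485.   10.]
scene black [  1.2 320.5] [  0 317   4   7  21] [ 805. -464.   10.]
scene black [ 32.4 323.5] [ 29 320   7   7  31] [ 794. -408.   10.]
scene black [448.1 332.3] [441 324  17  15 148] [610. 279.  10.]
scene black [488.8 333.2] [484 327  12  12  85] [593. 344.  10.]
scene black [ 30.6 343. ] [ 27 339   8   8  32] [ 825. -389.   10.]
scene black [ 17.8 355.8] [ 14 352   8   8  32] [ 850. -395.   10.]
scene brass [231.7 254.3] [226 249  12  10  65] [ 608. -101.   85.]
scene brass [481.8 372.5] [473 361  21  21 138] [693. 320.  85.]
```

View pics/crop0.png

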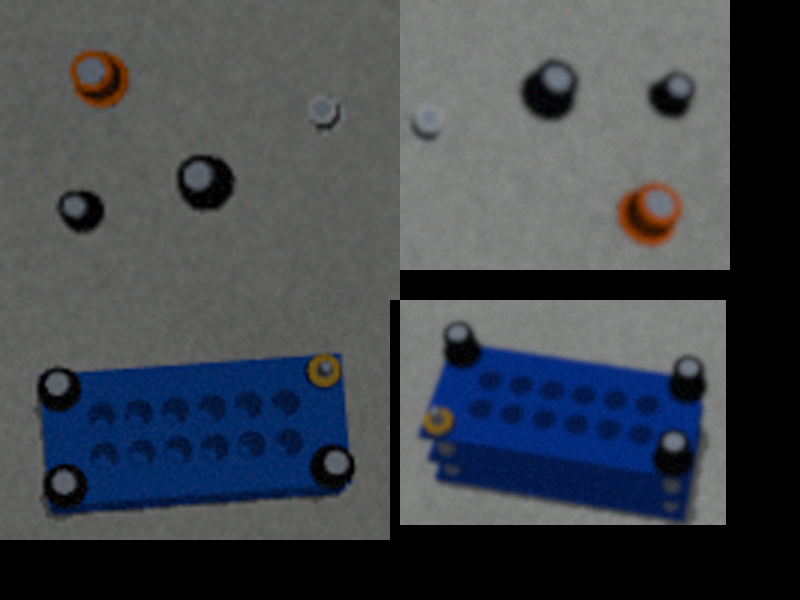

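The crop confirms it: the black cap at top (191,215) / scene (451,329) is the larger of the two. Orange, white and the smaller black one are look-alikes. The bare rod is at the far-right corner of the rack in the top view (373,213). Next I'll refine both points and check the tool axes.

```bash
cat >> h.py <<'E'
from scipy.spatial.transform import Rotation as Ro
def tool():
    s=telemetry.sense();return s,np.array(s['tcp_pos']),Ro.from_euler('xyz',s['orientation']).as_matrix()
def down(yaw):  # tool x = -Z world, tool y (jaw) at yaw
    x=np.array([0,0,-1.]);y=np.array([np.cos(yaw),np.sin(yaw),0]);return np.c_[x,y,np.cross(x,y)]
def delta(P,yaw):
    s,p,R=tool();best=None
    for k in(0,np.pi):
        v=Ro.from_matrix(R.T@down(yaw+k)).as_rotvec()
        if best is None or np.linalg.norm(v)<np.linalg.norm(best):best=v
    return (R.T@(np.array(P)-p)/1000).round(4),best.round(4)
E
python3 - <<'E'
from h import *
s,p,R=tool();print(p,R.round(4))
t=cv2.imread('pics/top0.png');sc=cv2.imread('pics/scene0.png')
def blob(im,c,r,f):
    x,y=c;w=im[y-r:y+r,x-r:x+r].astype(int);m=f(w).astype('u1');n,l,st,ce=cv2.connectedComponentsWithStats(m)
    i=1+st[1:,4].argmax();return ce[i]+[x-r,y-r],st[i]
ct,cs=camera_model('top'),camera_model('scene')
f=lambda w:w.min(2)>75
for name,a,b in(('cap',(190,214),(453,326)),('c1',(285,219),(337,265)),('c2',(287,252),(343,232)),('c3',(376,244),(241,214))):
    A,sa=blob(t,a,6,f);B,sb=blob(sc,b,6,f)
    print(name,A.round(1),sa[4],B.round(1),sb[4],tri([ray(ct,A),ray(cs,B)]), plane(ct,A,25 if name=='cap' else 106).round(1),plane(cs,B,25 if name=='cap' else 106).round(1))
print(camera_model('wrist'))
for P,y in(((600,281,300),0),((600,281,300),np.pi/2)): print(delta(P,y))
E
```

```text
[225.74455974 528.46592984 403.58985334] [[-1.100e-03  3.929e-01  9.196e-01]
 [-1.800e-03  9.196e-01 -3.929e-01]
 [-1.000e+00 -2.100e-03 -3.000e-04]]
cap [188.8 213.5] 28 [452.1 325.5] 53 (array([602.3408412 , 281.62526625,  22.41346268]), [np.float64(0.13180014781976565), np.float64(0.13180014781975605)]) [601.9 280.9  25. ] [603.6 281.3  25. ]
c1 [283.6 217.5] 34 [336.4 262.6] 51 (array([585.34681234,  75.48179797, 102.99289031]), [np.float64(0.25908666538158887), np.float64(0.25908666538156994)]) [584.9  75.1 106. ] [587.1  76.1 106. ]
c2 [285.8 250.5] 38 [343. 229.] 50 (array([519.19641679,  69.06423401, 104.69318218]), [np.float64(0.3017341901838213), np.float64(0.3017341901838439)]) [519.1  68.7 106. ] [520.   69.5 106. ]
c3 [376.6 243.9] 38 [240.3 211.7] 83 (array([ 535.91779334, -109.9684578 ,  109.29054669]), [np.float64(0.16074935074563726), np.float64(0.1607493507456351)]) [ 536.4 -110.5  106. ] [ 533.6 -111.3  106. ]
{'intrinsics': array([[338.2189789 ,   0.        , 322.12008294],
       [  0.        , 338.2189789 , 241.26197534],
       [  0.        ,   0.        ,   1.        ]]), 'camera_from_world': array([[ 3.92134520e-01,  9.19903707e-01, -2.77277218e-03,
        -5.73472796e+02],
       [ 8.80107393e-01, -3.74289810e-01,  2.92092648e-01,
        -3.88295372e+01],
       [ 2.67659290e-01, -1.16979948e-01, -9.56386008e-01,
         3.79735973e+02],
       [ 0.00000000e+00,  0.00000000e+00,  0.00000000e+00,
         1.00000000e+00]])}
(array([ 0.1036, -0.0803,  0.4414]), array([1.167e+00, 1.000e-03, 2.100e-03]))
(array([ 0.1036, -0.0803,  0.4414]), array([-0.4038, -0.0007,  0.002 ]))
```

Call:
servo_tool:
  motion: "0.008 -0.006 0.033 -0.03 0 0; 0.016 -0.012 0.07 -0.07 0 0; 0.025 -0.019 0.105 -0.12 0 0; 0.033 -0.026 0.141 -0.17 0 0; 0.042 -0.032 0.177 -0.22 0 0.001; 0.05 -0.039 0.213 -0.27 0 0.001; 0.058 -0.045 0.249 -0.31 0 0.002; 0.067 -0.052 0.285 -0.35 0 0.002"
  jaw: 0.05

```text
time: 0.77
tcp_pos: [468.8, 367.7, 336.9]
orientation: [1.628, 1.569, 1.577]
wrist_force: [0.7, -0.6, 0.5]
finger_gap: 50.2
```

```bash
python3 - <<'E'
from h import *
print(tool()[1],delta((602,281,300),np.pi/2))
E
```

```text
[468.75429115 367.71636733 336.94447301] (array([ 0.0368, -0.0798,  0.1376]), array([-0.0518, -0.0001, -0.0018]))
```

Call:
servo_tool:
  motion: "0.009 -0.02 0.034 -0.02 0 0; 0.018 -0.04 0.068 -0.04 0 -0.001; 0.027 -0.06 0.103 -0.05 0 -0.002; 0.0325 -0.072 0.124 -0.052 0 -0.002; 0.0355 -0.079 0.136 -0.052 0 -0.002; 0.0358 -0.0798 0.1376 -0.052 0 -0.002; 0.0358 -0.0798 0.1376 -0.052 0 -0.002"

```text
time: 1.35
tcp_pos: [600.5, 281.8, 301.1]
orientation: [3.108, 1.569, 3.105]
wrist_force: [-0.6, -0.4, 0.5]
finger_gap: 50.4
```

```bash
python3 - <<'E'
from h import *
print(tool()[1],delta((602,281,300),np.pi/2))
cv2.imwrite('pics/w1.png',capture('wrist')[:,:,::-1])
cm=camera_model('wrist');print(proj(cm,(602,281,25)),cm['camera_from_world'])
E
```

```text
[600.51520044 281.83030806 301.09604374] (array([ 0.0011, -0.0008,  0.0015]), array([-0.0028, -0.0015, -0.0001]))
[320.29187436 243.32257059] [[ 5.10410929e-04  9.99999437e-01 -9.30382407e-04 -2.82676064e+02]
 [ 9.56726416e-01 -2.17592824e-04  2.90988861e-01 -5.81593700e+02]
 [ 2.90988495e-01 -1.03864532e-03 -9.56725988e-01  1.06594834e+02]
 [ 0.00000000e+00  0.00000000e+00  0.00000000e+00  1.00000000e+00]]
```

View pics/w1.png

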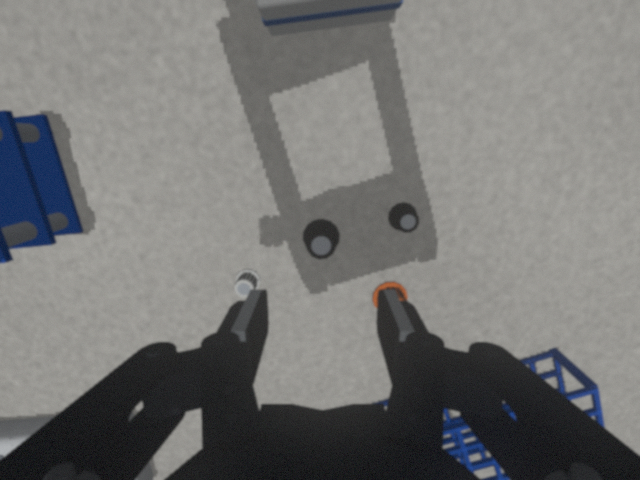

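```bash
python3 - <<'E'
from h import *
im=cv2.imread('pics/w1.png').astype(int);cm=camera_model('wrist')
w=im[225:262,300:342];m=(w.min(2)>70).astype('u1')
n,l,st,ce=cv2.connectedComponentsWithStats(m);print(st,ce+[300,225])
for c,s in zip(ce[1:],st[1:]):
    if s[4]>100 and s[4]<700: print(plane(cm,c+[300,225],25))
m=(w.max(2)<45).astype('u1')
n,l,st,ce=cv2.connectedComponentsWithStats(m)
for c,s in zip(ce[1:],st[1:]): print(s)
for n,p in(('white',(246,284)),('orange',(390,294)),('small',(405,217))): print(n,plane(cm,p,5))
s=st[1:][st[1:,4].argmax()]
print(plane(cm,(300+s[0],237),3),plane(cm,(300+s[0]+s[2],237),3))
E
```

```text
[[  3   0  36  34 683]
 [  0   0  42  37 564]
 [ 11  11  20  19 307]] [[320.76720351 237.27964861]
 [320.11524823 248.78368794]
 [320.61237785 245.1009772 ]]
[606.37641659 280.8557125   25.        ]
[603.42050059 281.24150283  25.        ]
[17  0  3  2  3]
[22  0  6  9 21]
[27  0  1  1  1]
[26  0 11 18 54]
[8 3 1 1 1]
[10  3  2  2  3]
[13  2  4  5  8]
[18  3  3  3  5]
[8 5 1 1 1]
[28  4  1  1  1]
[10  6  1  1  1]
[10  7  5  5  8]
[16  7  3  2  3]
[20  7  1  1  1]
[ 7 10  3  2  3]
[ 9 13  1  1  1]
[33 19  2  2  3]
white [644.62022291 217.27243688   5.        ]
orange [654.0089521  340.90402668   5.        ]
small [586.0649889  349.03163887   5.        ]
[603.37738038 285.57167009   3.        ] [603.37955985 294.64541792   3.        ]
```

Call:
servo_tool:
  motion: "0.03 -0.0004 0.0027 -0.003 -0.001 0; 0.065 -0.0004 0.0027 -0.003 -0.001 0; 0.09 -0.0004 0.0027 -0.003 -0.001 0; 0.105 -0.0004 0.0027 -0.003 -0.001 0; 0.105 -0.0004 0.0027 -0.003 -0.001 0"

```text
time: 1.82
tcp_pos: [600.1, 282.4, 192.7]
orientation: [-2.809, 1.564, -2.806]
wrist_force: [-1.1, 0.3, -0.7]
finger_gap: 50.0
```

```bash
python3 - <<'E'
from h import *
print(tool()[1],delta((603.2,281.2,178),np.pi/2))
cv2.imwrite('pics/w2.png',capture('wrist')[:,:,::-1])
cm=camera_model('wrist');print(proj(cm,(603.2,281.2,25)))
E
```

```text
[600.11026396 282.38894049 192.69209268] (array([ 0.0147, -0.0012,  0.0032]), array([ 0.0035, -0.0069,  0.0024]))
[320.06160018 311.42664375]
```

View pics/w2.png

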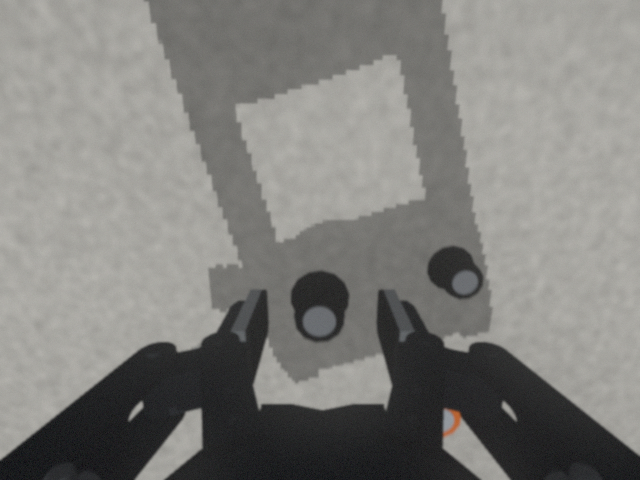

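```bash
cat >> h.py <<'E'
def disc(name,lo=70):
    s,p,R=tool();cm=camera_model('wrist');im=capture('wrist')[:,:,::-1];cv2.imwrite(f'pics/{name}.png',im);return p,R,cm,im.astype(int)
E
python3 - <<'E'
from h import *
p,R,cm,im=disc('w3')
print(p,delta((603.2,281.2,178),np.pi/2))
w=im[280:350,290:350];m=((w.min(2)>70)).astype('u1')
n,l,st,ce=cv2.connectedComponentsWithStats(m)
for c,s in zip(ce,st): 
    if s[4]>100: print(s,c+[290,280],plane(cm,c+[290,280],25))
print(camera_model('wrist')['camera_from_world']-cm['camera_from_world'])
E
```

```text
[601.52527213 282.55744391 195.24161559] (array([ 0.0194, -0.0015,  0.0002]), array([ 0.0028,  0.0016, -0.0002]))
[   1    0   57   55 1772] [318.79119639 299.03273138] [596.91477157 280.60754509  25.        ]
[   0    0   60   70 1627] [320.87707437 331.40688384] [613.65427918 281.6064452   25.        ]
[ 12  19  33  31 801] [318.27091136 314.37578027] [604.72266096 280.37634205  25.        ]
[[ 3.74603587e-04  3.65954000e-06  1.27747026e-03 -5.78844879e-01]
 [-1.24113944e-03 -7.28320638e-04  4.08388791e-03 -1.78870798e+00]
 [ 4.07832375e-03  1.13060741e-03  1.24197700e-03 -1.35015446e+00]
 [ 0.00000000e+00  0.00000000e+00  0.00000000e+00  0.00000000e+00]]
```

Call:
servo_tool:
  motion: "0 -0.001 0.001 0 0 0; 0 -0.001 0.001 0 0 0; 0 -0.001 0.001 0 0 0; 0 -0.001 0.001 0 0 0; 0 -0.001 0.001 0 0 0"

```text
time: 2.33
tcp_pos: [604.8, 280.5, 197.8]
orientation: [0.147, 1.568, 0.148]
wrist_force: [-0.1, -0.4, 0.3]
finger_gap: 49.6
```

```bash

python3 - <<'E'
from h import *
p,R,cm,im=disc('w4')
print(p,delta((604,280.7,178),np.pi/2))
w=im[280:350,290:350];m=((w.min(2)>70)).astype('u1')
n,l,st,ce=cv2.connectedComponentsWithStats(m)
for c,s in zip(ce,st): 
    if 500<s[4]<1000: print(s,c+[290,280],plane(cm,c+[290,280],25))
print((camera_model('wrist')['camera_from_world']-cm['camera_from_world'])[:3,3], delta((604,280.7,178),np.pi/2))
E
```

```text
[604.82959059 280.51761571 197.77039675] (array([ 0.0194,  0.0002, -0.0007]), array([ 0.001 ,  0.0023, -0.0002]))
[ 16   7  33  30 781] [321.88604353 301.92701665] [603.89317292 280.26962141  25.        ]
[0.08393856 0.22488198 0.11683301] (array([ 0.0194,  0.0002, -0.0007]), array([ 0.001 ,  0.0023, -0.0002]))
```

Call:
servo_tool:
  motion: "0.006 0 -0.001 0.001 0.002 0; 0.013 0 -0.001 0.001 0.002 0; 0.0185 0 -0.001 0.001 0.002 0; 0.0195 0 -0.001 0.001 0.002 0; 0.0195 0 -0.001 0.001 0.002 0"

```text
time: 2.8
tcp_pos: [602.8, 280.3, 175.7]
orientation: [-2.87, 1.567, -2.87]
wrist_force: [0.1, 0.0, -0.4]
finger_gap: 49.9
```

Call:
servo_tool:
  motion: "0 0 0 0 0 0; 0 0 0 0 0 0; 0 0 0 0 0 0; 0 0 0 0 0 0; 0 0 0 0 0 0; 0 0 0 0 0 0"
  jaw: 0.015

```text
time: 3.3
tcp_pos: [603.7, 280.6, 177.7]
orientation: [0.538, 1.57, 0.539]
wrist_force: [0.9, 0.0, 1.5]
finger_gap: 20.9
```

```bash

python3 - <<'E'
from h import *
p,R,cm,im=disc('w5')
print(telemetry.sense()['wrist_force'],p,delta((604,280.7,178),np.pi/2))
E
```

```text
[ 0.39562895 -0.03928779  1.46553044] [603.74120955 280.62131915 177.7427077 ] (array([-0.0002,  0.0001,  0.0003]), array([ 0.0002,  0.0003, -0.0003]))
```

View pics/w5.png

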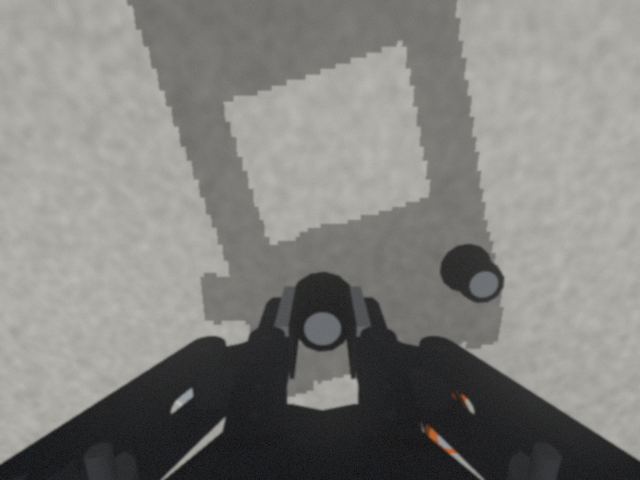

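Call:
servo_tool:
  motion: "-0.006 0 0 0 0 0; -0.02 0 0 0 0 0; -0.045 0 0 0 0 0; -0.075 -0.005 0 0 0 0; -0.105 -0.02 0 0 0 0; -0.125 -0.045 0 0 0 0; -0.13 -0.075 0 0 0 0; -0.13 -0.105 0 0 0 0"

```text
time: 4.02
tcp_pos: [604.5, 175.3, 312.4]
orientation: [0.135, 1.563, 0.137]
wrist_force: [0.9, -0.9, -1.0]
finger_gap: 20.7
```

Call:
servo_tool:
  motion: "0 -0.033 0 0 0 0; 0 -0.066 0 0 0 0; 0 -0.1 0 0 0 0; 0 -0.133 0 0 0 0; 0 -0.166 -0.001 0 0 0; 0 -0.2 -0.001 0 0 0; 0 -0.225 -0.001 0 0 0; 0 -0.245 -0.001 0 0 0"

```text
time: 4.68
tcp_pos: [602.4, -71.9, 308.7]
orientation: [-0.897, 1.57, -0.899]
wrist_force: [0.0, 0.5, -0.3]
finger_gap: 21.0
```

Call:
servo_tool:
  motion: "0 -0.015 -0.001 0 0 0; 0 -0.026 -0.001 0 0 0; 0 -0.032 -0.001 0 0 0; 0 -0.034 -0.001 0 0 0; 0 -0.034 -0.001 0 0 0; 0 -0.034 -0.001 0 0 0"

```text
time: 5.18
tcp_pos: [601.7, -102.5, 307.3]
orientation: [2.582, 1.57, 2.583]
wrist_force: [-0.2, 0.3, -0.2]
finger_gap: 20.8
```

```bash

python3 - <<'E'
from h import *
p,R,cm,im=disc('w6')
print(telemetry.sense()['wrist_force'],p,delta((602,-103.6,300),np.pi/2))
print(proj(cm,(602,-103.6,98.5)))
E
```

```text
[-0.31663402 -0.02871947 -0.29960102] [ 601.6770055  -102.49511074  307.26065322] (array([ 0.0072, -0.0012,  0.0003]), array([ 0.0015, -0.0009, -0.0004]))
[320.51154994 275.65757104]
```

View pics/w6.png

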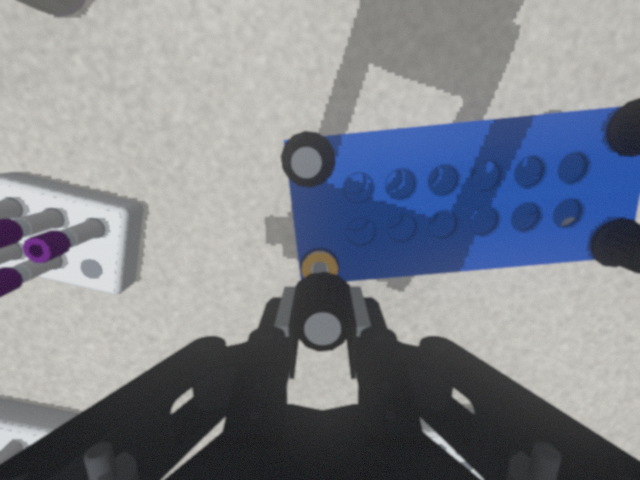

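Rod tip (grey) and washer show at about (320,266), partly hidden by the held cap, with the cap disc at (322,329). I'll back off 35 mm in x for a clear view of the rod.

Call:
servo_tool:
  motion: "0 -0.001 0.012 0 0 0; 0 -0.001 0.025 0 0 0; 0 -0.001 0.033 0 0 0; 0 -0.001 0.035 0 0 0; 0 -0.001 0.035 0 0 0; 0 -0.001 0.035 0 0 0; 0 -0.001 0.035 0 0 0"

```text
time: 5.82
tcp_pos: [636.2, -104.2, 307.0]
orientation: [3.041, 1.569, 3.041]
wrist_force: [0.4, 0.6, -1.4]
finger_gap: 21.1
```

```bash

python3 - <<'E'
from h import *
p,R,cm,im=disc('w7')
print(telemetry.sense()['wrist_force'],p,delta((602,-103.6,300),np.pi/2))
print('pred rod',proj(cm,(602,-103.6,98.5)),'disc axis',proj(cm,p+R@[152.7,0,0]))
a=im[190:260,285:355];b=im[280:370,285:365]
cv2.imwrite('pics/w7c.png',np.hstack([cv2.resize(a.astype('u1'),(400,400),interpolation=0),cv2.resize(b.astype('u1'),(356,400),interpolation=0)]))
m=(b.min(2)>70).astype('u1');n,l,st,ce=cv2.connectedComponentsWithStats(m)
for c,s in zip(ce,st):
    if s[4]>200: print('disc',s,c+[285,280])
hsv=cv2.cvtColor(im.astype('u1'),cv2.COLOR_BGR2HSV);m=cv2.inRange(hsv,(10,100,60),(30,255,255));n,l,st,ce=cv2.connectedComponentsWithStats(m)
for c,s in zip(ce[1:],st[1:]):
    if s[4]>60:
        cnt=cv2.findContours((l==list(ce[:,0]).index(c[0])).astype('u1'),0,1)[0][0]
        (x,y),ax,an=cv2.fitEllipse(cv2.convexHull(cnt));print('brass',s,c,(x,y),ax);print([plane(cm,(x,y),z).round(1) for z in(82,87)])
E
```

```text
[ 0.36806738 -1.38044192  0.42024122] [ 636.16985171 -104.20396924  307.02387605] (array([ 0.0071,  0.0007, -0.0341]), array([ 0.0003, -0.0014, -0.0001]))
pred rod [323.74766    216.61273062] disc axis [322.58490552 327.84443871]
disc [   0    0   80   90 3766] [324.08417419 318.56346256]
disc [  0   0  18  57 427] [289.0234192  300.96721311]
disc [ 58   0  22  57 671] [357.71684054 302.56929955]
disc [  19   32   38   34 1022] [322.18003914 328.33072407]
disc [   9   59   57   31 1314] [322.06240487 357.38127854]
brass [304 197  37  36 624] [322.1474359  213.42788462] (322.0024108886719, 214.26296997070312) (35.12606430053711, 36.2310676574707)
[array([ 604.3, -104.6,   82. ]), array([ 603.2, -104.6,   87. ])]
```

View pics/w7c.png

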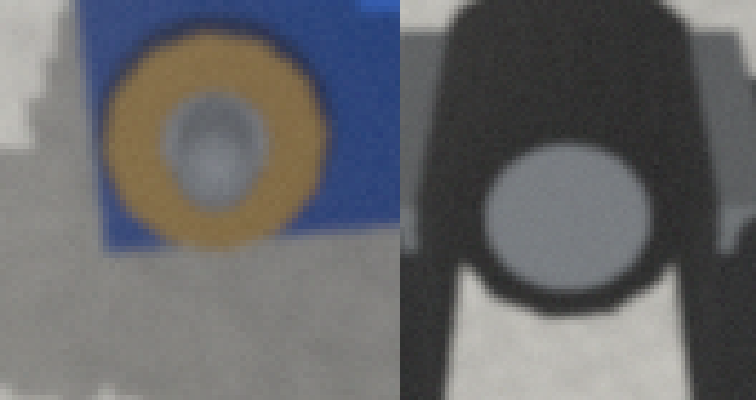

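```bash

python3 - <<'E'
from h import *
im=cv2.imread('pics/w7.png');s,p,R=tool();cm=camera_model('wrist')
for z in(82,94.5,98.5):print(z,proj(cm,(603.5,-104.6,z)),proj(cm,(607.5,-104.6,z))-proj(cm,(599.5,-104.6,z)))
hsv=cv2.cvtColor(im,cv2.COLOR_BGR2HSV)[190:260,285:355]
brass=cv2.inRange(hsv,(10,90,60),(30,255,255))
cnt=max(cv2.findContours(brass,cv2.RETR_EXTERNAL,1)[0],key=cv2.contourArea)
full=np.zeros_like(brass);cv2.drawContours(full,[cnt],-1,255,-1)
rod=((full>0)&(hsv[:,:,1]<70)).astype('u1')
n,l,st,ce=cv2.connectedComponentsWithStats(rod);i=1+st[1:,4].argmax();print(st[i],ce[i]+[285,190])
for r in range(st[i,1],st[i,1]+st[i,3]):
    c=np.where(l[r]==i)[0];print(r+190,c.min()+285,c.max()+285,end='; ')
E
```

```text
82 [322.1185274  212.80291836] [-0.01544532 13.39619662]
94.5 [322.09226908 217.5731796 ] [-0.01610942 14.19698258]
98.5 [322.08313919 219.23177507] [-0.01633105 14.47373036]
[ 28  16  19  21 322] [322.0621118  215.45341615]
206 318 326; 207 316 328; 208 315 328; 209 314 330; 210 314 330; 211 313 331; 212 313 331; 213 313 331; 214 313 331; 215 313 331; 216 313 331; 217 313 331; 218 314 331; 219 314 330; 220 315 330; 221 315 329; 222 316 329; 223 316 328; 224 317 327; 225 318 326; 226 320 325;
```

Call:
servo_tool:
  motion: "0 0 -0.01 0 0 0; 0 0 -0.022 0 0 0; 0.006 -0.0003 -0.03 0 -0.001 0; 0.014 -0.0003 -0.032 0 -0.001 0; 0.02 -0.0003 -0.032 0 -0.001 0; 0.022 -0.0003 -0.032 0 -0.001 0; 0.022 -0.0003 -0.032 0 -0.001 0; 0.022 -0.0003 -0.032 0 -0.001 0"

```text
time: 6.53
tcp_pos: [605.0, -104.8, 285.0]
orientation: [0.153, 1.571, 0.154]
wrist_force: [-0.3, -0.4, -0.8]
finger_gap: 21.1
```

Call:
servo_tool:
  motion: "0 0 0 0 0 0; 0 0 0 0 0 0; 0 0 0 0 0 0; 0 0 0 0 0 0"

```text
time: 6.87
tcp_pos: [604.8, -104.8, 285.6]
orientation: [-0.259, 1.57, -0.259]
wrist_force: [-0.2, 0.2, -0.3]
finger_gap: 20.6
```

```bash

python3 - <<'E'
from h import *
p,R,cm,im=disc('w8')
print(telemetry.sense()['wrist_force'],p,delta((604.2,-104.5,276.2),np.pi/2))
sc=capture('scene')[:,:,::-1];t=capture('top')[:,:,::-1]
a=cv2.resize(sc[200:300,190:290],(400,400),interpolation=2);b=cv2.resize(t[180:260,330:410],(400,400),interpolation=2)
cv2.imwrite('pics/s8.png',np.hstack([a,b]))
E
```

```text
[-0.57092485 -0.48367637  0.1765973 ] [ 604.82433791 -104.77764509  285.58269198] (array([ 0.0093,  0.0003, -0.0006]), array([0.0003, 0.0008, 0.0002]))
```

View pics/w8.png

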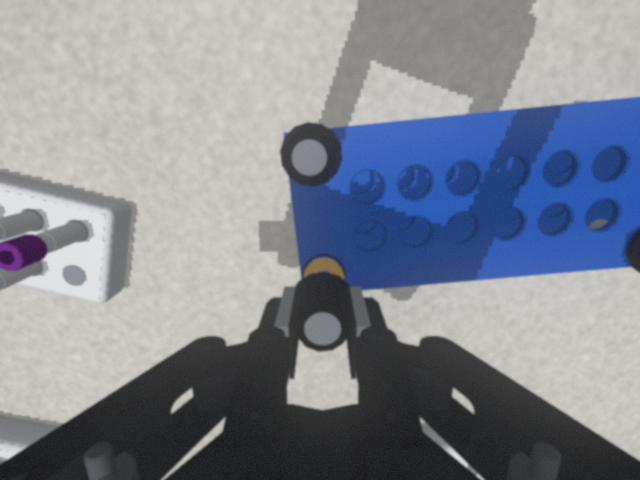

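View pics/s8.png

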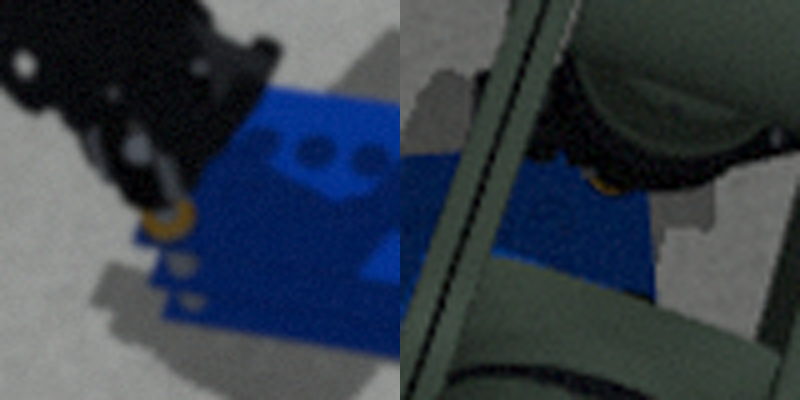

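Call:
servo_tool:
  motion: "0.003 0.0003 -0.0006 0 0.001 0; 0.007 0.0003 -0.0006 0 0.001 0; 0.01 0.0003 -0.0006 0 0.001 0; 0.012 0.0003 -0.0006 0 0.001 0; 0.012 0.0003 -0.0006 0 0.001 0; 0.012 0.0003 -0.0006 0 0.001 0; 0.012 0.0003 -0.0006 0 0.001 0"

```text
time: 7.6
tcp_pos: [604.1, -104.5, 273.3]
orientation: [-2.987, 1.57, -2.987]
wrist_force: [-0.1, 0.5, -0.7]
finger_gap: 21.0
```

Call:
servo_tool:
  motion: "0.001 0 0 0 0 0; 0.002 0 0 0 0 0; 0.002 0 0 0 0 0; 0.002 0 0 0 0 0"

```text
time: 7.93
tcp_pos: [604.0, -104.5, 271.3]
orientation: [-3.073, 1.57, -3.073]
wrist_force: [-0.4, 0.3, -0.4]
finger_gap: 21.0
```

Call:
servo_tool:
  motion: "0.0007 0 0 0 0 0; 0.0015 0 0 0 0 0; 0.0015 0 0 0 0 0"

```text
time: 8.18
tcp_pos: [604.0, -104.4, 269.6]
orientation: [3.089, 1.57, 3.089]
wrist_force: [-0.2, -0.0, -0.8]
finger_gap: 20.9
```

Call:
servo_tool:
  motion: "0.0005 0 0 0 0 0; 0.001 0 0 0 0 0; 0.0015 0 0 0 0 0; 0.0015 0 0 0 0 0"

```text
time: 8.52
tcp_pos: [604.2, -104.4, 268.8]
orientation: [-2.485, 1.571, -2.485]
wrist_force: [-0.1, 0.1, 2.3]
finger_gap: 20.8
```

Call:
servo_tool:
  motion: "0.0005 0 0 0 0 0; 0.001 0 0 0 0 0; 0.0015 0 0 0 0 0; 0.0015 0 0 0 0 0"

```text
time: 8.85
tcp_pos: [604.3, -104.6, 268.0]
orientation: [-0.834, 1.57, -0.834]
wrist_force: [-1.3, 0.2, 6.5]
finger_gap: 20.9
```

Call:
servo_tool:
  motion: "0.0005 0 0 0 0 0; 0.001 0 0 0 0 0; 0.0015 0 0 0 0 0; 0.0015 0 0 0 0 0"

```text
time: 9.18
tcp_pos: [604.6, -104.5, 266.9]
orientation: [-0.319, 1.569, -0.319]
wrist_force: [-1.0, 0.2, 6.3]
finger_gap: 21.0
```

Call:
servo_tool:
  motion: "0.0005 0 0 0 0 0; 0.001 0 0 0 0 0; 0.0015 0 0 0 0 0; 0.0015 0 0 0 0 0"

```text
time: 9.52
tcp_pos: [604.7, -104.7, 265.5]
orientation: [-0.398, 1.568, -0.398]
wrist_force: [-0.4, 0.2, 5.8]
finger_gap: 20.9
```

Call:
servo_tool:
  motion: "0.0005 0 0 0 0 0; 0.001 0 0 0 0 0; 0.001 0 0 0 0 0"

```text
time: 9.77
tcp_pos: [604.4, -104.5, 263.6]
orientation: [-0.396, 1.57, -0.396]
wrist_force: [-0.4, 1.2, 4.0]
finger_gap: 20.9
```

Call:
servo_tool:
  motion: "0.0005 0 0 0 0 0; 0.001 0 0 0 0 0; 0.001 0 0 0 0 0"

```text
time: 10.02
tcp_pos: [604.4, -104.5, 262.5]
orientation: [-0.367, 1.57, -0.367]
wrist_force: [0.3, 0.5, 4.3]
finger_gap: 21.2
```

Call:
servo_tool:
  motion: "0.0005 0 0 0 0 0; 0.001 0 0 0 0 0; 0.001 0 0 0 0 0"

```text
time: 10.27
tcp_pos: [604.4, -104.7, 261.8]
orientation: [-0.934, 1.57, -0.934]
wrist_force: [-1.8, 1.3, 6.9]
finger_gap: 20.9
```

Call:
servo_tool:
  motion: "0.0005 0 0 0 0 0; 0.001 0 0 0 0 0; 0.001 0 0 0 0 0"

```text
time: 10.52
tcp_pos: [604.5, -104.8, 261.0]
orientation: [-0.631, 1.569, -0.631]
wrist_force: [-0.7, 3.3, 4.9]
finger_gap: 21.0
```

Call:
servo_tool:
  motion: "0.0005 0.0002 0 0 0 0; 0.001 0.0002 0 0 0 0; 0.001 0.0002 0 0 0 0"

```text
time: 10.77
tcp_pos: [604.5, -104.5, 260.0]
orientation: [-0.702, 1.569, -0.701]
wrist_force: [-0.8, 0.0, 5.6]
finger_gap: 20.7
```

Call:
servo_tool:
  motion: "0.0005 0 0 0 0 0; 0.001 0 0 0 0 0; 0.001 0 0 0 0 0"

```text
time: 11.02
tcp_pos: [604.5, -104.5, 259.1]
orientation: [-0.692, 1.569, -0.692]
wrist_force: [-2.2, 1.1, 8.9]
finger_gap: 21.1
```

Call:
servo_tool:
  motion: "0.0005 0 0 0 0 0; 0.001 0 0 0 0 0; 0.001 0 0 0 0 0"

```text
time: 11.27
tcp_pos: [604.5, -104.5, 258.4]
orientation: [-0.577, 1.569, -0.577]
wrist_force: [-2.3, 0.4, 8.4]
finger_gap: 21.0
```

Call:
servo_tool:
  motion: "0.0004 0 0 0 0 0; 0.0007 0 0 0 0 0; 0.0007 0 0 0 0 0"

```text
time: 11.52
tcp_pos: [604.6, -104.4, 258.1]
orientation: [-0.58, 1.569, -0.58]
wrist_force: [-2.5, 0.9, 11.5]
finger_gap: 20.9
```

Call:
servo_tool:
  motion: "0.0004 0 0 0 0 0; 0.0007 0 0 0 0 0; 0.0007 0 0 0 0 0"

```text
time: 11.77
tcp_pos: [604.6, -104.4, 257.9]
orientation: [-0.618, 1.569, -0.617]
wrist_force: [-3.2, 1.3, 12.8]
finger_gap: 21.1
```

Call:
servo_tool:
  motion: "0.0004 0 0 0 0 0; 0.0007 0 0 0 0 0; 0.0007 0 0 0 0 0"

```text
time: 12.02
tcp_pos: [604.6, -104.4, 257.8]
orientation: [-0.625, 1.569, -0.624]
wrist_force: [-5.4, 1.3, 15.7]
finger_gap: 21.2
```

Call:
servo_tool:
  motion: "0.0004 0 -0.0005 0 0 0; 0.0007 0 -0.0005 0 0 0; 0.0007 0 -0.0005 0 0 0"

```text
time: 12.27
tcp_pos: [604.4, -104.4, 257.7]
orientation: [-0.411, 1.568, -0.411]
wrist_force: [-4.6, 1.9, 17.8]
finger_gap: 21.1
```

Call:
servo_tool:
  motion: "0.0004 0 -0.0003 0 0 0; 0.0006 0 -0.0003 0 0 0; 0.0006 0 -0.0003 0 0 0"

```text
time: 12.52
tcp_pos: [604.3, -104.4, 257.7]
orientation: [-0.35, 1.567, -0.349]
wrist_force: [-5.0, 2.4, 20.2]
finger_gap: 21.0
```

Call:
servo_tool:
  motion: "-0.0007 0 -0.0003 0 0 0; -0.0014 0 -0.0006 0 0 0; -0.002 0 -0.0008 0 0 0; -0.002 0 -0.0008 0 0 0"

```text
time: 12.85
tcp_pos: [603.8, -104.4, 258.0]
orientation: [-0.214, 1.566, -0.214]
wrist_force: [1.6, 1.4, 10.6]
finger_gap: 21.2
```

Call:
servo_tool:
  motion: "-0.0005 0 0.0002 0 0 0; -0.001 0 0.0002 0 0 0; -0.0014 0 0.0002 0 0 0; -0.0014 0 0.0002 0 0 0"

```text
time: 13.18
tcp_pos: [603.9, -104.4, 258.4]
orientation: [-0.222, 1.566, -0.222]
wrist_force: [1.0, 1.4, 6.6]
finger_gap: 21.0
```

Call:
servo_tool:
  motion: "-0.0005 0 0 0 0 0; -0.001 0 0 0 0 0; -0.001 0 0 0 0 0"

```text
time: 13.43
tcp_pos: [603.7, -104.4, 259.0]
orientation: [-0.185, 1.567, -0.185]
wrist_force: [3.5, 1.1, 6.0]
finger_gap: 21.0
```

Call:
servo_tool:
  motion: "0 0 0 0 0 0; 0 0 0 0 0 0; 0 0 0 0 0 0; 0 0 0 0 0 0; 0 0 0 0 0 0"
  jaw: 0.05

```text
time: 13.85
tcp_pos: [602.0, -104.2, 256.8]
orientation: [2.998, 1.568, 2.998]
wrist_force: [0.7, -0.8, -0.2]
finger_gap: 49.8
```

Call:
servo_tool:
  motion: "-0.004 0 0 0 0 0; -0.012 0 0 0 0 0; -0.025 0 0 0 0 0; -0.045 0 0 0 0 0; -0.06 0 0 0 0 0; -0.06 0 0 0 0 0; -0.06 0 0 0 0 0; -0.06 0 0 0 0 0"

```text
time: 14.52
tcp_pos: [602.4, -104.2, 317.8]
orientation: [-3.128, 1.57, -3.128]
wrist_force: [0.5, 0.6, -0.7]
finger_gap: 49.7
```

```bash

python3 - <<'E'
from h import *
p,R,cm,im=disc('w9')
print(telemetry.sense()['wrist_force'],p,proj(cm,(604.3,-104.5,105)),proj(cm,(537,-110,106)))
cv2.imwrite('pics/s9.png',np.hstack([cv2.resize(im[80:360,200:480].astype('u1'),(560,560))]))
E
```

```text
[-0.4753744  -0.53710097 -0.28286344] [ 602.42005194 -104.17185916  317.78152505] [322.06604284 275.40642141] [311.61838933 156.12958029]
```

View pics/w9.png

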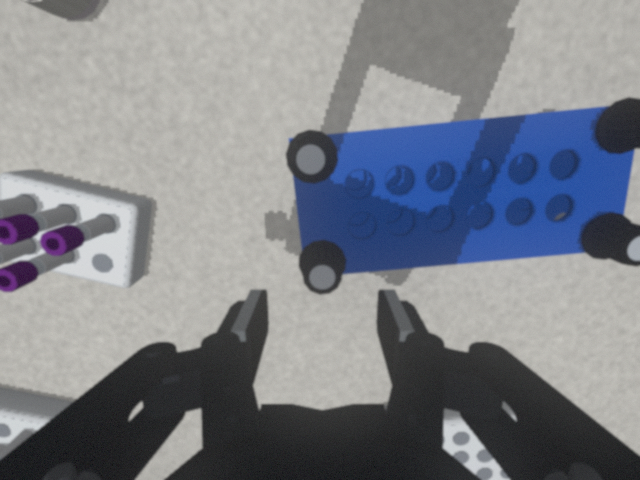

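Cap is seated on the rod, disc at (321,276), matching the prediction (322,275). I'll do a verification press on the flat top with closed fingers, feeling for where it rests and where it goes solid.

Call:
servo_tool:
  motion: "0 0 0.002 0 0 0; 0 0 0.002 0 0 0; 0 0 0.002 0 0 0; 0.01 0 0.002 0 0 0; 0.02 0 0.002 0 0 0; 0.03 0 0.002 0 0 0; 0.034 0 0.002 0 0 0; 0.034 0 0.002 0 0 0"
  jaw: 0

```text
time: 15.23
tcp_pos: [603.6, -104.0, 281.0]
orientation: [2.875, 1.565, 2.875]
wrist_force: [-0.4, 1.3, 0.2]
finger_gap: 0.1
```

Call:
servo_tool:
  motion: "0 0 0 0 0 0; 0 0 0 0 0 0; 0 0 0 0 0 0"

```text
time: 15.48
tcp_pos: [605.0, -104.3, 284.5]
orientation: [-0.642, 1.57, -0.642]
wrist_force: [0.4, -1.2, 0.1]
finger_gap: -0.3
```

```bash

python3 - <<'E'
from h import *
p,R,cm,im=disc('w10')
print(telemetry.sense()['wrist_force'],p,delta((604.3,-104.5,279),np.pi/2))
E
```

```text
[-0.27456958  0.32217985  0.18976946] [ 604.97050239 -104.34773795  284.4543409 ] (array([ 0.0055, -0.0001, -0.0006]), array([0.0002, 0.0007, 0.0005]))
```

View pics/w10.png

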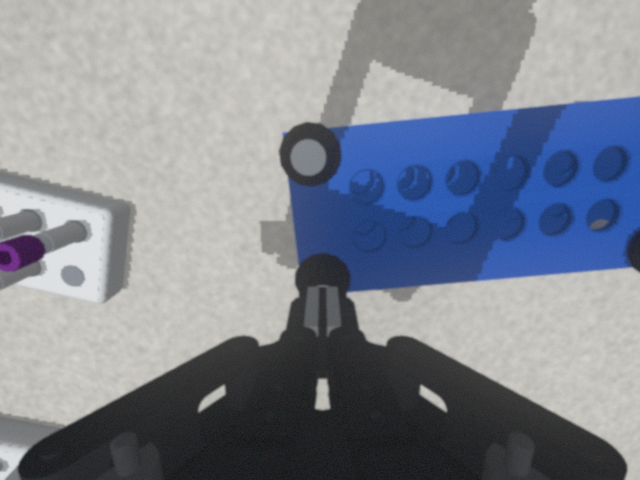

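Closed fingers are centred over the cap (323,285). I'll touch it gently now.

Call:
servo_tool:
  motion: "0.001 0 -0.0006 0 0.001 0; 0.002 0 -0.0006 0 0.001 0; 0.003 0 -0.0006 0 0.001 0; 0.003 0 -0.0006 0 0.001 0"

```text
time: 15.87
tcp_pos: [603.9, -104.2, 280.6]
orientation: [3.119, 1.569, 3.12]
wrist_force: [-0.9, -1.2, -0.4]
finger_gap: -0.4
```

Call:
servo_tool:
  motion: "0.0005 0 0 0 0 0; 0.001 0 0 0 0 0; 0.001 0 0 0 0 0"

```text
time: 16.12
tcp_pos: [604.1, -104.3, 280.0]
orientation: [-3.089, 1.569, -3.089]
wrist_force: [-0.7, 0.5, 1.8]
finger_gap: 0.3
```

Call:
servo_tool:
  motion: "0.0005 0 0 0 0 0; 0.001 0 0 0 0 0; 0.001 0 0 0 0 0"

```text
time: 16.37
tcp_pos: [604.1, -104.3, 279.9]
orientation: [-2.962, 1.569, -2.961]
wrist_force: [-2.4, 0.3, 6.2]
finger_gap: 0.0
```

Call:
servo_tool:
  motion: "0.0005 0 0 0 0 0; 0.001 0 0 0 0 0; 0.001 0 0 0 0 0"

```text
time: 16.62
tcp_pos: [604.3, -104.3, 279.5]
orientation: [-2.483, 1.57, -2.483]
wrist_force: [-2.9, 0.4, 7.9]
finger_gap: -0.3
```

Call:
servo_tool:
  motion: "0.0005 0 0 0 0 0; 0.001 0 0 0 0 0; 0.001 0 0 0 0 0"

```text
time: 16.87
tcp_pos: [604.4, -104.4, 279.0]
orientation: [-2.055, 1.57, -2.055]
wrist_force: [-4.1, 1.4, 9.6]
finger_gap: 0.1
```

Call:
servo_tool:
  motion: "0.0004 0 0 0 0 0; 0.0007 0 0 0 0 0; 0.0007 0 0 0 0 0"

```text
time: 17.12
tcp_pos: [604.4, -104.4, 278.9]
orientation: [-1.856, 1.57, -1.856]
wrist_force: [-3.6, 0.9, 13.3]
finger_gap: -0.1
```

Call:
servo_tool:
  motion: "0.0004 0 0 0 0 0; 0.0007 0 0 0 0 0; 0.0007 0 0 0 0 0"

```text
time: 17.37
tcp_pos: [604.5, -104.4, 278.8]
orientation: [-1.594, 1.57, -1.593]
wrist_force: [-5.9, 0.6, 14.8]
finger_gap: 0.1
```

Call:
servo_tool:
  motion: "0.0004 0 -0.0004 0 0 0; 0.0008 0 -0.0004 0 0 0; 0.0008 0 -0.0004 0 0 0"

```text
time: 17.62
tcp_pos: [604.3, -104.3, 278.6]
orientation: [-0.832, 1.57, -0.831]
wrist_force: [-6.0, 2.1, 17.4]
finger_gap: 0.2
```

Call:
servo_tool:
  motion: "0.0004 0 -0.0002 0 0 0; 0.0008 0 -0.0002 0 0 0; 0.0008 0 -0.0002 0 0 0"

```text
time: 17.87
tcp_pos: [604.2, -104.3, 278.5]
orientation: [-0.629, 1.569, -0.628]
wrist_force: [-7.5, 2.0, 19.1]
finger_gap: -0.4
```

Call:
servo_tool:
  motion: "0.0003 0 -0.0002 0 0 0; 0.0005 0 -0.0002 0 0 0; 0.0005 0 -0.0002 0 0 0"

```text
time: 18.12
tcp_pos: [604.2, -104.4, 278.4]
orientation: [-0.514, 1.569, -0.514]
wrist_force: [-6.8, 2.9, 21.3]
finger_gap: -0.2
```

Call:
servo_tool:
  motion: "-0.001 0 0 0 0 0; -0.002 0 0 0 0 0; -0.002 0 0 0 0 0"

```text
time: 18.37
tcp_pos: [604.0, -104.3, 278.8]
orientation: [-0.488, 1.569, -0.488]
wrist_force: [-4.6, 2.7, 13.8]
finger_gap: 0.0
```

Call:
servo_tool:
  motion: "-0.0005 0 0 0 0 0; -0.001 0 0 0 0 0; -0.0015 0 0 0 0 0; -0.0015 0 0 0 0 0"

```text
time: 18.7
tcp_pos: [603.9, -104.3, 279.0]
orientation: [-0.468, 1.57, -0.467]
wrist_force: [-3.1, 0.8, 8.4]
finger_gap: -0.7
```

Call:
servo_tool:
  motion: "-0.0004 0 0 0 0 0; -0.0008 0 0 0 0 0; -0.0008 0 0 0 0 0"

```text
time: 18.95
tcp_pos: [603.9, -104.3, 279.3]
orientation: [-0.532, 1.57, -0.532]
wrist_force: [-0.6, 1.3, 6.6]
finger_gap: -0.3
```

Call:
servo_tool:
  motion: "-0.0004 0 0 0 0 0; -0.0008 0 0 0 0 0; -0.0008 0 0 0 0 0; -0.0008 0 0 0 0 0"

```text
time: 19.28
tcp_pos: [603.8, -104.3, 279.6]
orientation: [-0.544, 1.57, -0.544]
wrist_force: [-0.1, 1.6, 6.3]
finger_gap: 0.0
```

Call:
servo_tool:
  motion: "-0.0003 0 0 0 0 0; -0.0006 0 0 0 0 0; -0.0006 0 0 0 0 0; -0.0006 0 0 0 0 0"

```text
time: 19.62
tcp_pos: [603.8, -104.3, 279.7]
orientation: [-0.619, 1.57, -0.619]
wrist_force: [0.9, 0.9, 5.4]
finger_gap: 0.2
```

Call:
servo_tool:
  motion: "-0.0003 0 0 0 0 0; -0.0006 0 0 0 0 0; -0.0006 0 0 0 0 0; -0.0006 0 0 0 0 0"

```text
time: 19.95
tcp_pos: [603.6, -104.3, 279.8]
orientation: [-1.994, 1.57, -1.994]
wrist_force: [2.2, 0.9, 3.4]
finger_gap: -0.3
```

Call:
servo_tool:
  motion: "-0.0003 0 0 0 0 0; -0.0006 0 0 0 0 0; -0.0006 0 0 0 0 0; -0.0006 0 0 0 0 0"

```text
time: 20.28
tcp_pos: [603.0, -104.4, 279.9]
orientation: [-3.085, 1.568, -3.085]
wrist_force: [1.8, -0.7, 2.0]
finger_gap: -0.2
```

Call:
servo_tool:
  motion: "-0.005 0 0 0 0 0; -0.02 0 0 0 0 0; -0.045 0 0 0 0 0; -0.07 0 0.01 0 0 0; -0.08 0 0.03 0 0 0; -0.08 0 0.035 0 0 0; -0.08 0 0.035 0 0 0; -0.08 0 0.035 0 0 0"

```text
time: 20.95
tcp_pos: [637.3, -104.0, 357.9]
orientation: [2.978, 1.564, 2.979]
wrist_force: [-0.4, 1.2, -0.9]
finger_gap: 0.1
```

```bash

python3 - <<'E'
from h import *
p,R,cm,im=disc('w11')
print(telemetry.sense()['wrist_force'],p)
u=proj(cm,(604.3,-104.5,105));print(u)
x,y=u.round().astype(int);w=im[y-25:y+25,x-25:x+25];m=(w.min(2)>70).astype('u1')
n,l,st,ce=cv2.connectedComponentsWithStats(m)
for s,c in zip(st,ce):
    if 100<s[4]<900: q=c+[x-25,y-25];print(s,q,plane(cm,q,105.5))
sc=capture('scene')[:,:,::-1]
cv2.imwrite('pics/s11.png',np.hstack([cv2.resize(sc[195:300,205:360],(420,285),interpolation=2),cv2.resize(im[y-90:y+60,x-75:x+75].astype('u1'),(285,285),interpolation=2)]))
E
```

```text
[-0.94726374  0.05047126 -0.54300914] [ 637.31724795 -104.02064919  357.89282812]
[321.52895831 205.45710097]
[  0   0  50  50 869] [316.42232451 215.7721519 ] [ 611.2058147  -107.91721152  105.5       ]
[ 13  15  24  24 450] [321.14888889 206.51333333] [ 604.91775723 -104.75138784  105.5       ]
```

View pics/s11.png

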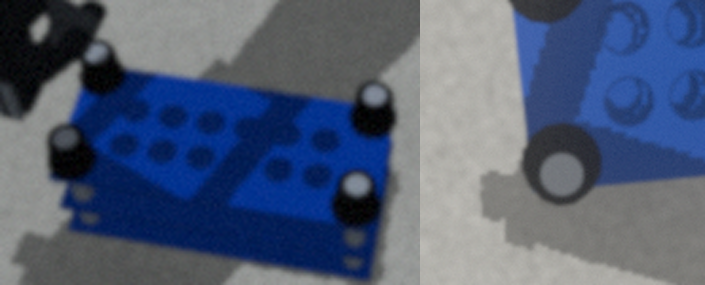

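The cap stands upright on the rod like its three neighbours. Its disc is at (321,206), about 0.7 mm from my rod estimate, and the arm is clear.

```bash
python3 - <<'E'
from plant import ticket
print(ticket.close_job())
E
```

```text
the job is handed in; nothing more can be done
None
```

The larger black cap is on the bare rod and holding the spring washer down. I handed the job in about 21 s into the 48 s limit. No verdict is reported.

**What I did:** I gripped the cap by its crown, centred it over the rod using the wrist camera, and pressed it down in small steps. The teeth resisted with about 6 N. It came up solid at about 12 N, and I stopped at 20 N. After letting go, I pressed once more on its top with closed fingers, up to 21 N.

**Last checks:**
- **Position:** the cap looks upright like the other three. It sits about 0.7 mm from where I measured the rod, with its brim about 16 mm below the rod tip.
- **Clearance:** the fingers were clear, with no real force on the wrist. I saw no contact with other things on the bench, but I did not measure their positions again at the end.
- **Washer squeeze:** this is the least certain result. The cap rested about 0.8 to 1.0 mm above the flat point, so I estimate 2.0 to 2.2 mm of squeeze against the 1.8 mm needed. The readings are only good to about 0.1 to 0.2 mm, and the second press lowered the resting height by only about 0.1 mm.
- **Disagreement:** the overhead and scene cameras placed the rod about 2.5 mm from where the wrist camera did. I went with the wrist camera, and the cap slid over the rod without sideways force.

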